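# Line up the clip-lid jars by size on the cork pads

## Robot

A 6-joint arm with a two-finger parallel gripper is mounted at the origin on the work surface. World frame = base frame: x ahead of the robot, y to its left, z up, the work surface at z = 0. Lengths are in mm, angles in rad, forces in N, time in s.
With the tool pointing down it reaches from about 400 to 825 mm from the base axis. Payload 7 kg.
Tool frame: the origin (TCP) lies at the very end of the fingers, on their centre line; the grasp point (between the pads) lies 19 mm behind it; z points along the fingers, y is the direction in which the jaws open and shut (so a half turn about z gives the same grasp; the last joint's range is limited). The gripper opens to 88 mm and grips with 3 to 60 N. Pads are 19 mm wide; open, the fingers measure 130 mm over their backs; the gripper's body (78 mm by 193 mm) begins 47 mm behind the grasp point.
Start: joints at [1.511, 0.359, 0.012, 0, -1.224, -0.288], TCP at [230.068, 634.558, 226.561] pointing down, gripper open.
Joint ranges: [-3.07, 3.07], [-1.43, 2.12], [-1.02, 1.25], [-3.03, 1.67], [-3.05, -0], [-3.03, 3.03]. Speed limits (rad/s): [2.39, 2.39, 3.01, 3.14, 3.14, 3.14].

## Interface

Orientations are given as a unit quaternion [x, y, z, w].
In Python, from plant import bot gives the robot as it stands. Calls block until the motion is done:
- bot.move_ptp(position, orientation): joint-space move of the TCP to a pose.
- bot.line_to(position, velocity=150, ori=None): straight line of the TCP; ori=None keeps the orientation; velocity is the mean speed in mm/s.
- bot.move_joints(angles): joint-space move.
- bot.move_gripper(opening, force=None): finger opening in mm; force is the grip in N (None keeps the last); returns when the fingers have stopped.
- bot.pause(seconds).
- bot.solve_ik(position, orientation): joint angles nearest the present ones, or None.
- bot.read_state(): the state.
- bot.camera(name): name is "scene" or "top"; returns the picture (384x512x3 uint8, red, green, blue); there is no depth.
- bot.get_calibration(name): a dict with "fx", "fy", "cx", "cy" (pixels), "view" (4x4, takes a point from world to camera coordinates). Camera axes: x right, y up, looking along -z (the intrinsics and any distortion apply to the point x, -y, -z); pixel columns grow to the right and rows downward; lengths in mm; the calibration is good to about 2 mm. A picture is of the moment at which its call begins. get_calibration takes no time and is no camera call.
A pose or a line that the arm cannot do raises bot.Unreachable and nothing moves.
- bot.close_job(): hands the job in, once; it reports no verdict.
The state is a dict: "t": time; "joint_pos": joint angles; "qvel": joint speeds; "tau": joint torques, N m; "tcp_pos": TCP position; "eef_rot": TCP orientation; "contact_force": force on the tool from outside, world axes, zero at the start; "moment": the same for the moment, N m; "width": finger opening in mm.
Only numpy, scipy, OpenCV 4.12 (cv2) and the standard library are available. Lean on these libraries where they do the work, as an engineer would, in place of code of your own. Each camera call takes 0.05 s, during which the arm holds its last target. There are 200 camera calls.

## Task

Line up the four empty glass jars on the row of cork pads in order of size, one jar centred on each pad, with the largest on the pad nearest the pressure cooker and the smallest at the far end. Keep the jars upright and set each down gently without dropping it. Leave the steel cup that stands among them where it is.

Things in the scene. Friction and masses are not known exactly. Their poses are not given: they have to be found in the camera images.
- jar_s_center (a point): Centre (half-way up) of the smallest of four empty upright glass jars with steel clip-on lids: diameter 42 mm, 55 mm tall over all, centre 27.5 mm above its underside. Site z is the jar's axis (up). The glass wall is straight and vertical from 3 mm up to 37 mm above the underside; the lid above is 8 mm narrower in diameter. Under 0.31 kg.
- jar_m_center (a point): Centre (half-way up) of the second smallest of four empty upright glass jars with steel clip-on lids: diameter 49 mm, 70 mm tall over all, centre 35 mm above its underside. Site z is the jar's axis (up). The glass wall is straight and vertical from 3 mm up to 52 mm above the underside; the lid above is 8 mm narrower in diameter. Under 0.31 kg.
- jar_l_center (a point): Centre (half-way up) of the second largest of four empty upright glass jars with steel clip-on lids: diameter 56 mm, 85 mm tall over all, centre 42.5 mm above its underside. Site z is the jar's axis (up). The glass wall is straight and vertical from 3 mm up to 67 mm above the underside; the lid above is 8 mm narrower in diameter. Under 0.31 kg.
- jar_xl_center (a point): Centre (half-way up) of the largest of four empty upright glass jars with steel clip-on lids: diameter 63 mm, 100 mm tall over all, centre 50 mm above its underside. Site z is the jar's axis (up). The glass wall is straight and vertical from 3 mm up to 82 mm above the underside; the lid above is 8 mm narrower in diameter. Under 0.31 kg.
- pad1_top (a point): Centre of the top face of round cork pad 1 of 4 (72 mm diameter, top 18 mm above the counter), fixed in a straight row at 90 mm spacing on a wooden board (100 x 370 x 15 mm). Counted from the robot's left: pad 1 is the leftmost (+y end), pad 4 the rightmost. The point's y axis runs along the row towards pad 1, x across it, z up.
- pad2_top (a point): Centre of the top face of round cork pad 2 of 4 (72 mm diameter, top 18 mm above the counter), fixed in a straight row at 90 mm spacing on a wooden board (100 x 370 x 15 mm). Counted from the robot's left: pad 1 is the leftmost (+y end), pad 4 the rightmost. The point's y axis runs along the row towards pad 1, x across it, z up.
- pad3_top (a point): Centre of the top face of round cork pad 3 of 4 (72 mm diameter, top 18 mm above the counter), fixed in a straight row at 90 mm spacing on a wooden board (100 x 370 x 15 mm). Counted from the robot's left: pad 1 is the leftmost (+y end), pad 4 the rightmost. The point's y axis runs along the row towards pad 1, x across it, z up.
- pad4_top (a point): Centre of the top face of round cork pad 4 of 4 (72 mm diameter, top 18 mm above the counter), fixed in a straight row at 90 mm spacing on a wooden board (100 x 370 x 15 mm). Counted from the robot's left: pad 1 is the leftmost (+y end), pad 4 the rightmost. The point's y axis runs along the row towards pad 1, x across it, z up.
- cooker_front (a point): Short black grip on the robot side of the steel pressure cooker, 125 mm above the counter; the cooker's axis is 110 mm from it along this point's +x (away from the robot). Cooker: 200 mm diameter, 194 mm high, fixed, long black handle at the back. It stands beyond the left (y above 0) or right (y below 0) end of the row; beyond the other end is a pot lid in a stand, 232 mm tall.
- mug: Open steel cup without handle, 72 mm diameter, 70 mm tall, standing among the jars; origin at the centre of its underside. Not part of the job: leave it where it stands.

How it is judged:
By the outcome, as a careful person would: the job done as asked, in the order asked, and still so for the second after the job is handed in, with the robot touching nothing.
It also fails if it takes over 96 s, if anything falls off the work surface, if the arm or the gripper's body presses on something with over 40 N, if the wrist force passes 120 N, or if a joint passes its speed limit or range.

## Working session

There is one attempt and no reset: what is moved stays moved. The work goes in short steps, each a Python script; the robot and the scene stay as the last script left them, time stands still between calls to the robot, and variables do not carry over. Pictures are saved under pics/ and viewed, about 12 in all and at most 16, crops included, and the job is handed in when it is done.

```bash
ls; mkdir -p pics
python3 - <<'E'
from plant import bot
import cv2
for n in ("scene","top"):
    im=bot.camera(n); cv2.imwrite(f"pics/{n}0.png",cv2.resize(im[:,:,::-1],(800,600),interpolation=cv2.INTER_CUBIC))
    print(n,bot.get_calibration(n))
print(bot.read_state())
E
```

```text
pics
scene {'fx': 386.5736226063889, 'fy': 386.5736226063889, 'cx': 252.7168693923041, 'cy': 191.48799013061762, 'view': array([[-5.42465858e-02,  9.98503000e-01,  7.00480683e-03,
         3.90204208e+01],
       [-7.94520751e-01, -4.74116062e-02,  6.05383280e-01,
         3.73454158e+02],
       [ 6.04809130e-01,  2.72745117e-02,  7.95903271e-01,
        -1.38978639e+03],
       [ 0.00000000e+00,  0.00000000e+00,  0.00000000e+00,
         1.00000000e+00]])}
top {'fx': 475.60612206370195, 'fy': 475.60612206370195, 'cx': 255.89050355369486, 'cy': 195.16038355676739, 'view': array([[ 1.10910136e-02, -9.99696184e-01, -2.20120311e-02,
         1.55592328e+01],
       [ 9.87708101e-01,  7.52026016e-03,  1.56128644e-01,
        -5.40340228e+02],
       [-1.55915673e-01, -2.34730864e-02,  9.87491426e-01,
        -1.45001739e+03],
       [ 0.00000000e+00,  0.00000000e+00,  0.00000000e+00,
         1.00000000e+00]])}
{'t': 0.1, 'joint_pos': array([ 1.51108597e+00,  3.59307566e-01,  1.11510173e-02, -3.11297571e-04,
       -1.22413834e+00, -2.88069909e-01]), 'qvel': array([-4.95544913e-04, -5.93067688e-04,  2.46362927e-03,  1.12517804e-03,
        3.38440199e-05, -7.80470516e-04]), 'tau': array([-1.31712888e-03, -5.84164810e+01,  2.93750006e+01,  7.01553270e+00,
        1.01078750e-02, -5.72300632e-05]), 'tcp_pos': array([229.94164127, 634.14527006, 225.72111276]), 'eef_rot': array([ 9.84909712e-01, -1.73067259e-01, -6.00301467e-05,  7.61076464e-04]), 'contact_force': array([-0.03709768,  0.04063413, -0.193684  ]), 'moment': array([ 0.03674374, -0.00852561, -0.01662828]), 'width': 87.26974432199937}
```

View pics/top0.png

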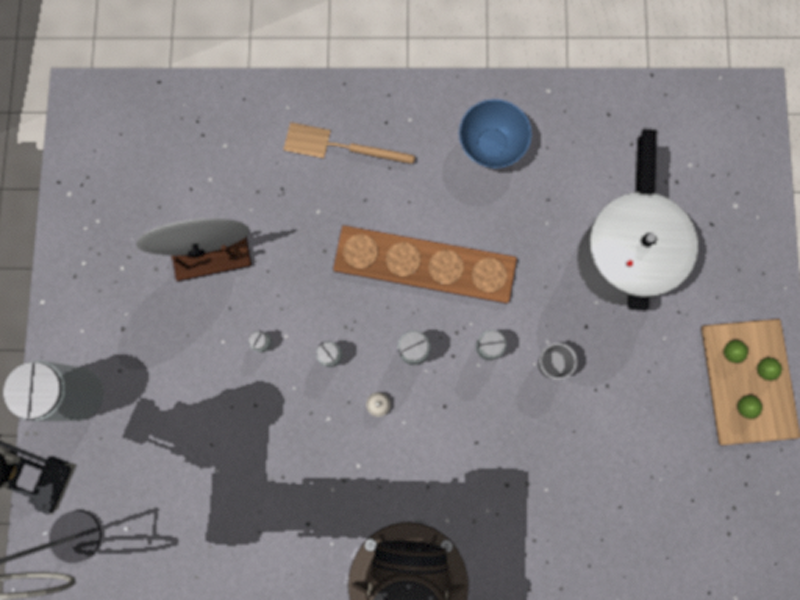

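View pics/scene0.png

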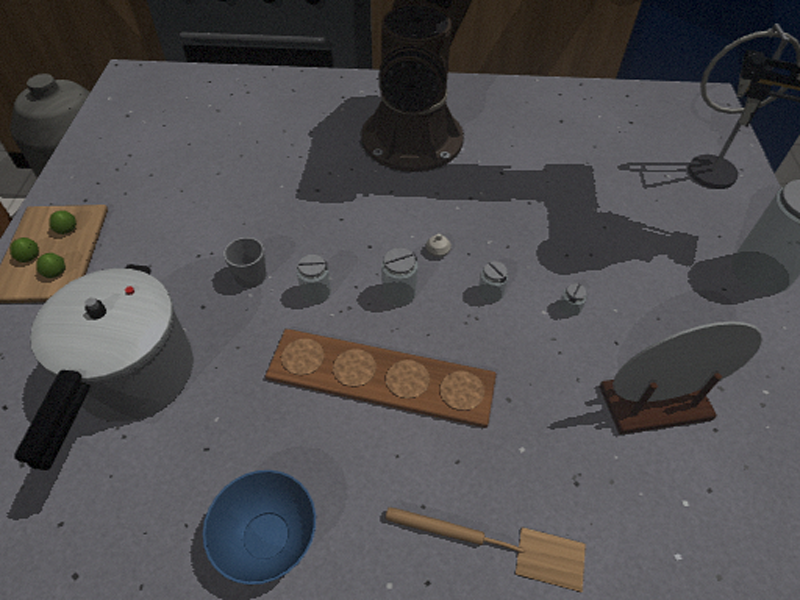

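The top view shows the cooker at the right (644,244), so it stands past pad 4. Jars left to right: S (259,341), M (328,353), XL (413,347), L (491,345). The steel cup is at (558,361). The pads run from (360,250) to (490,274). I'll enlarge both views for measuring.

Run:
```python
from plant import bot
import cv2
for n,(x0,y0,w,h) in (("top",(155,140,225,130)),("scene",(140,145,240,135))):
    im=bot.camera(n)[y0:y0+h,x0:x0+w,::-1]
    im=cv2.convertScaleAbs(im,alpha=1.4)
    f=800/w if n=="top" else 800/240
    im=cv2.resize(im,None,fx=f,fy=f,interpolation=cv2.INTER_CUBIC); print(n,f,im.shape)
    cv2.imwrite(f"pics/{n}1.png",im)
```

```text
top 3.5555555555555554 (462, 800, 3)
scene 3.3333333333333335 (450, 800, 3)
```

View pics/top1.png

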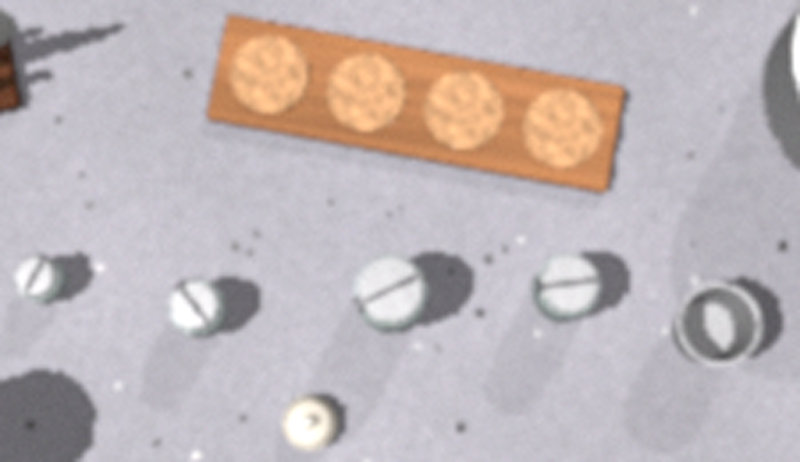

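View pics/scene1.png

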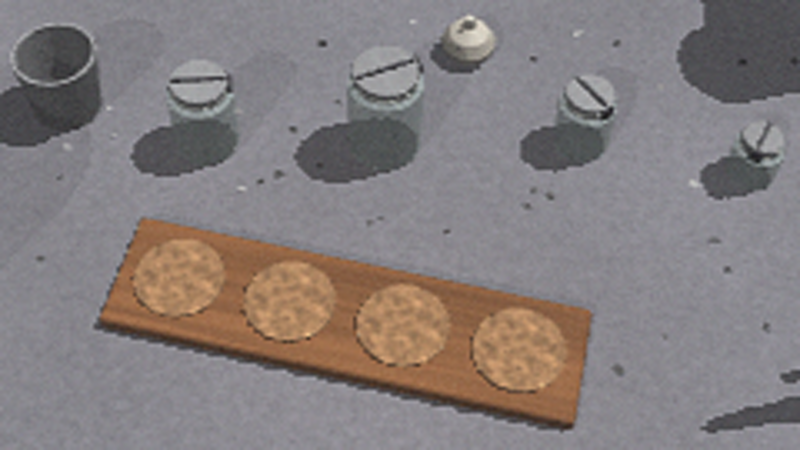

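```bash
cat > loc.py <<'E'
import numpy as np
from plant import bot
def ray(cam,uv):
    c=bot.get_calibration(cam); V=c["view"]; R=V[:3,:3]
    d=R.T@np.array([(uv[0]-c["cx"])/c["fx"],-(uv[1]-c["cy"])/c["fy"],-1])
    return -R.T@V[:3,3],d
def at(cam,uv,z):
    o,d=ray(cam,uv); return (o+d*(z-o[2])/d[2])[:2]
def crop(uv,f,x0,y0): return (np.array(uv)+.5)/f-.5+[x0,y0]
E
python3 - <<'E'
from loc import *
T=dict(p1=(268,75),p2=(365,92),p3=(463,110),p4=(562,127),S=(38,278),M=(197,306),XL=(391,291),L=(570,284),mug=(721,324))
C=dict(p1=(519,349),p2=(402,325),p3=(290,301),p4=(179,277),S=(763,141),M=(589,95),XL=(386,73),L=(200,82),mug=(55,55))
Z=dict(p1=18,p2=18,p3=18,p4=18,S=55,M=70,XL=100,L=85,mug=70)
np.set_printoptions(precision=1,suppress=True)
for k in T:
    a=at("top",crop(T[k],800/225,155,140),Z[k]);b=at("scene",crop(C[k],10/3,140,145),Z[k])
    print(k,a,b,a-b,(a+b)/2)
E
```

```text
p1 [656.1 106.1] [660.8 104.2] [-4.8  1.9] [658.4 105.1]
p2 [640.8  17.7] [645.3  15.1] [-4.5  2.7] [643.   16.4]
p3 [624.7 -71. ] [629.1 -72.3] [-4.4  1.4] [626.9 -71.7]
p4 [ 609.7 -160.1] [ 612.5 -161.2] [-2.9  1.1] [ 611.1 -160.6]
S [464.9 300.5] [478.5 301.1] [-13.6  -0.6] [471.7 300.8]
M [440.3 159. ] [450.8 159.2] [-10.5  -0.2] [445.5 159.1]
XL [451.7  -7.7] [463.   -7.3] [-11.4  -0.4] [457.3  -7.5]
L [ 460.5 -159.3] [ 468.7 -157.6] [-8.2 -1.8] [ 464.6 -158.5]
mug [ 429.  -288.9] [ 433.8 -286.1] [-4.8 -2.9] [ 431.4 -287.5]
```

Pads are consistent between views up to about a 4 mm x bias. The lid discs sit about 7 mm below the overall height, because the clip stands proud. Grasping and placing in the same jaw orientation (across the row) cancels a constant bias. Next I'll check IK, hover over S and look.

```bash
cat >> loc.py <<'E'
T=dict(p1=(268,75),p2=(365,92),p3=(463,110),p4=(562,127),S=(38,278),M=(197,306),XL=(391,291),L=(570,284),mug=(721,324))
C=dict(p1=(519,349),p2=(402,325),p3=(290,301),p4=(179,277),S=(763,141),M=(589,95),XL=(386,73),L=(200,82),mug=(55,55))
Z=dict(p1=18,p2=18,p3=18,p4=18,S=48,M=63,XL=93,L=78,mug=70)
P={k:(at("top",crop(T[k],800/225,155,140),Z[k])+at("scene",crop(C[k],10/3,140,145),Z[k]))/2 for k in T}
# constrain pads to a straight row with 90 mm pitch
pp=np.array([P[f"p{i}"] for i in (1,2,3,4)]); m=pp.mean(0)
u=((pp-m)*np.array([1.5,.5,-.5,-1.5])[:,None]).sum(0); u/=np.linalg.norm(u)
for i in range(4): P[f"p{i+1}"]=m+u*90*(1.5-i)
H=dict(S=(42,22),M=(49,38),L=(56,50),XL=(63,62))   # diameter, grasp height
PAD=dict(S="p1",M="p2",L="p3",XL="p4")
def quat(flip=0):
    h=np.arctan2(u[1],u[0])+flip*np.pi   # tool x along the row
    return np.array([np.cos(h/2),np.sin(h/2),0,0])
E
python3 - <<'E'
from loc import *
np.set_printoptions(precision=2,suppress=True)
for k in P:print(k,P[k])
print(np.linalg.norm(pp[0]-pp[3]),at("scene",(499,186),0))
for f in (0,-1):
    print(f,[(k,bot.solve_ik([*P[k],120],quat(f))) for k in P if k!="mug"])
E
```

```text
p1 [658.61 105.2 ]
p2 [642.79  16.6 ]
p3 [626.97 -72.  ]
p4 [ 611.14 -160.59]
S [469.26 302.79]
M [442.87 160.15]
XL [454.65  -7.6 ]
L [ 462.01 -159.6 ]
mug [ 431.4 -287.5]
269.9522833608756 [408.18 700.15]
0 [('p1', array([ 0.45,  0.42, -0.14,  0.  , -1.  ,  2.51])), ('p2', array([ 0.33,  0.39, -0.2 ,  0.  , -0.98,  2.64])), ('p3', array([ 0.19,  0.37, -0.23,  0.  , -0.97,  2.77])), ('p4', array([ 0.05,  0.37, -0.23,  0.  , -0.97,  2.91])), ('S', array([ 0.92,  0.26, -0.39,  0.  , -0.92,  2.04])), ('M', array([ 0.77,  0.12, -0.57,  0.  , -0.87,  2.2 ])), ('XL', array([ 0.42,  0.1 , -0.61,  0.  , -0.87,  2.55])), ('L', array([ 0.07,  0.15, -0.54,  0.  , -0.88,  2.89]))]
-1 [('p1', array([ 0.45,  0.42, -0.14,  0.  , -1.  , -0.63])), ('p2', array([ 0.33,  0.39, -0.2 ,  0.  , -0.98, -0.51])), ('p3', array([ 0.19,  0.37, -0.23,  0.  , -0.97, -0.37])), ('p4', array([ 0.05,  0.37, -0.23,  0.  , -0.97, -0.23])), ('S', array([ 0.92,  0.26, -0.39,  0.  , -0.92, -1.1 ])), ('M', array([ 0.77,  0.12, -0.57,  0.  , -0.87, -0.94])), ('XL', array([ 0.42,  0.1 , -0.61,  0.  , -0.87, -0.6 ])), ('L', array([ 0.07,  0.15, -0.54,  0.  , -0.88, -0.25]))]
```

Run:
```python
from loc import *
import cv2
q=quat(-1)
bot.line_to([*P["S"],160],250,q)
bot.line_to([*P["S"],75],150)
s=bot.read_state(); print(s["t"],s["tcp_pos"],P["S"],s["width"])
c=bot.get_calibration("scene");V=c["view"]
def proj(p):
    x=V[:3,:3]@p+V[:3,3]; return np.array([c["cx"]+c["fx"]*x[0]/-x[2],c["cy"]-c["fy"]*x[1]/-x[2]])
x0,y0,w,h=310,120,120,90
im=bot.camera("scene")[y0:y0+h,x0:x0+w,::-1]
im=cv2.convertScaleAbs(cv2.resize(im,None,fx=6,fy=6,interpolation=cv2.INTER_CUBIC),alpha=1.4)
j=np.array([u[1],-u[0],0])
for d in (-44,44):
    for e in (-9.5,9.5):
        uv=(proj(s["tcp_pos"]+j*d+e*np.append(u,0))-[x0,y0]+.5)*6-.5; print(d,e,uv); cv2.drawMarker(im,tuple(int(round(a)) for a in uv),(0,0,255),0,8)
cv2.imwrite("pics/s2.png",im)
```

```text
2.725 [469.57785433 303.3937591   75.62101113] [469.26251348 302.78666818] 87.54415069450724
-44 -9.5 [351.30556582 284.19154906]
-44 9.5 [393.34732875 291.57412031]
44 -9.5 [340.69626882 432.61191451]
44 9.5 [384.87466873 440.74619889]
```

View pics/s2.png

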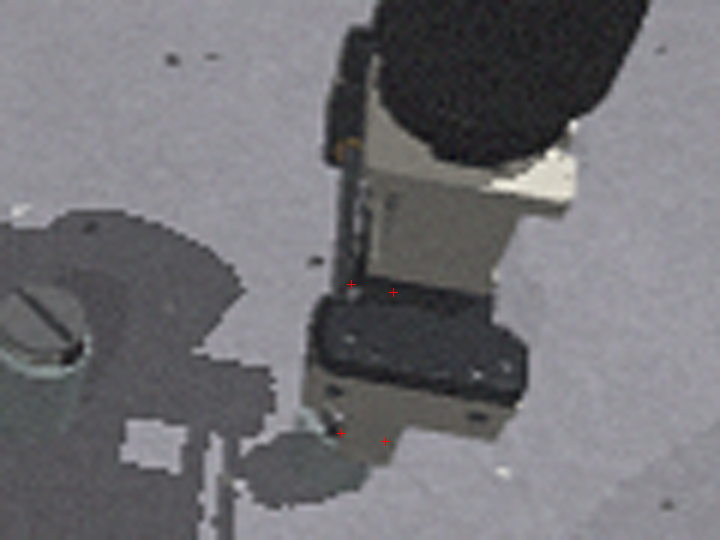

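The visible finger sits where projected, to within about 1–2 pixels. The y alignment is good and the jar is between the jaws, so I'll grasp S, place it, back off and check it directly.

```bash
cat >> loc.py <<'E'
def fz(): return bot.read_state()["contact_force"][2]
def pick(k,xy=None):
    xy=P[k] if xy is None else xy; d,g=H[k]; z=g-19
    s=bot.read_state()
    if np.linalg.norm(s["tcp_pos"][:2]-xy)>5: bot.line_to([*xy,max(s["tcp_pos"][2],H[k][1]+90)],250,quat(-1))
    bot.line_to([*xy,z+.5],120); bot.pause(.2)
    f0=fz(); bot.move_gripper(d-6,15); s=bot.read_state()
    print(k,"t",s["t"],"tcp",s["tcp_pos"],"w",s["width"],"f",f0,s["contact_force"])
    return z+.5
def place(k,z,xy):
    d,g=H[k]; a=bot.read_state()["tcp_pos"]
    bot.line_to([*(P[k] if a is None else a[:2]),z+70],100)
    print("held w",bot.read_state()["width"],"f",bot.read_state()["contact_force"])
    bot.line_to([*xy,z+70],180); bot.line_to([*xy,z+21],80); bot.pause(.3)
    f0=fz(); zz=z+20
    while zz>z+15.5:
        bot.line_to([*xy,zz],8); f=fz()
        if f-f0>1.5: break
        zz-=.5
    s=bot.read_state(); print("down z-pick",zz-z,"f",f0,f,"tcp",s["tcp_pos"])
    bot.move_gripper(min(d+22,86)); bot.line_to([*xy,zz+60+H[k][1]],150)
    s=bot.read_state(); print("t",s["t"],s["width"])
E
python3 - <<'E'
from loc import *
np.set_printoptions(precision=2,suppress=True)
z=pick("S"); place("S",z,P["p1"])
E
```

```text
S t 4.5167 tcp [469.24 302.75   3.45] w 41.844721205572135 f -0.8297062992152382 [0.12 0.11 0.51]
held w 41.51898059921542 f [-0.12  0.54 -0.87]
down z-pick 17.5 f -0.5501115677006918 4.511538558671442 tcp [658.69 105.2   21.49]
t 10.95 64.01527777606363
```

```bash
cat >> loc.py <<'E'
def snap(cam,name,x0,y0,w,h,f):
    import cv2
    im=bot.camera(cam)[y0:y0+h,x0:x0+w,::-1]
    cv2.imwrite(f"pics/{name}.png",cv2.convertScaleAbs(cv2.resize(im,None,fx=f,fy=f,interpolation=cv2.INTER_CUBIC),alpha=1.4))
E
python3 - <<'E'
from loc import *
import cv2
bot.line_to([*P["M"],140],250,quat(-1))
snap("scene","a",255,225,70,55,6); snap("top","b",210,140,70,55,6)
cv2.imwrite("pics/s3.png",np.vstack([cv2.imread("pics/a.png")[:295],cv2.imread("pics/b.png")[:295]]))
E
```

```text
(no output)
```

View pics/s3.png

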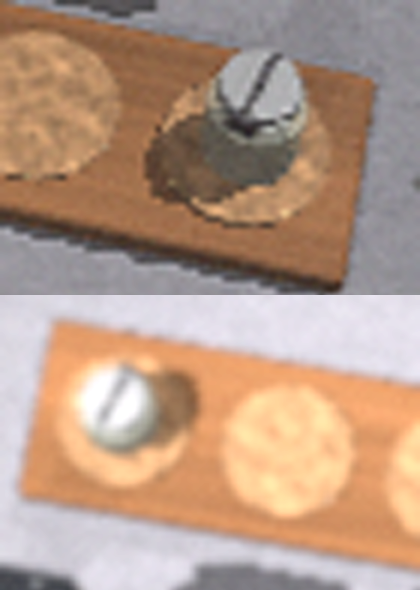

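Run:
```python
from loc import *
np.set_printoptions(precision=1,suppress=True)
for z in (64,66,68):
  a=at("top",crop((115,107),6,210,140),z);b=at("scene",crop((261,86),6,255,225),z)
  print(z,a,b,"minus pad:",a-at("top",crop(T["p1"],800/225,155,140),18),b-at("scene",crop(C["p1"],10/3,140,145),18))
```

```text
64 [656.  106.6] [657.4 106.5] minus pad: [-0.1  0.5] [-3.5  2.3]
66 [655.5 106.4] [658.5 106.3] minus pad: [-0.5  0.3] [-2.3  2.1]
68 [655.  106.2] [659.7 106. ] minus pad: [-1.   0.2] [-1.1  1.9]
```

S sits within about 1–2 mm of the centre of pad 1. I'll carry on with M, L and XL, biasing x by +0.8 mm.

Run:
```python
from loc import *
np.set_printoptions(precision=2,suppress=True)
for k in ("M","L"):
    z=pick(k); place(k,z,P[PAD[k]]+[.8,0])
```

```text
M t 13.8667 tcp [443.02 160.26  19.7 ] w 48.42787632405157 f 0.32175146336790084 [-0.71 -1.35  3.09]
held w 48.656981760358924 f [-0.07  1.36 -1.04]
down z-pick 18.0 f -0.9488411755735693 2.083364585364481 tcp [643.65  16.58  37.75]
t 20.0 71.13378180466565
L t 22.825 tcp [ 462.51 -159.66   31.82] w 56.188518274211624 f -0.4412938224617596 [1.33 0.72 2.55]
held w 55.56874126504482 f [ 0.12 -0.86 -1.81]
down z-pick 18.0 f -1.7596778432613926 2.933719843307886 tcp [627.85 -71.99  49.87]
t 28.725 78.34534924620121
```

Run:
```python
from loc import *
np.set_printoptions(precision=2,suppress=True)
z=pick("XL"); bot.line_to([*P["XL"],z+70],100); bot.line_to([490,-160.6,z+70],180)
place("XL",z,P["p4"]+[.8,0])
bot.line_to([430,-100,230],250)
print(bot.read_state()["t"])
snap("top","t4",200,130,150,75,5.3); snap("scene","s4",160,195,170,90,4.7)
snap("top","t5",0,0,512,384,1.5)
```

```text
XL t 31.3417 tcp [455.12  -7.48  43.79] w 62.732661974419806 f 0.6693578084527826 [-0.09 -0.51  2.59]
held w 62.408885846044925 f [-0.34 -0.73 -3.01]
down z-pick 18.0 f -2.51090387213033 1.881100866686663 tcp [ 612.01 -160.62   61.86]
t 38.2417 84.99918798032938
39.1833
```

View pics/t4.png

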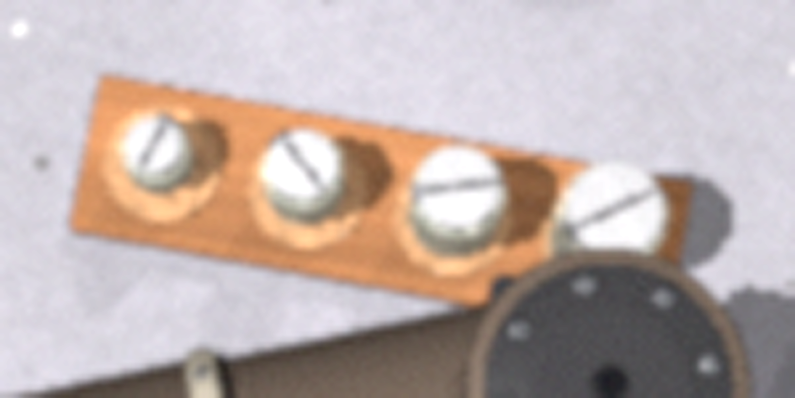

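View pics/s4.png

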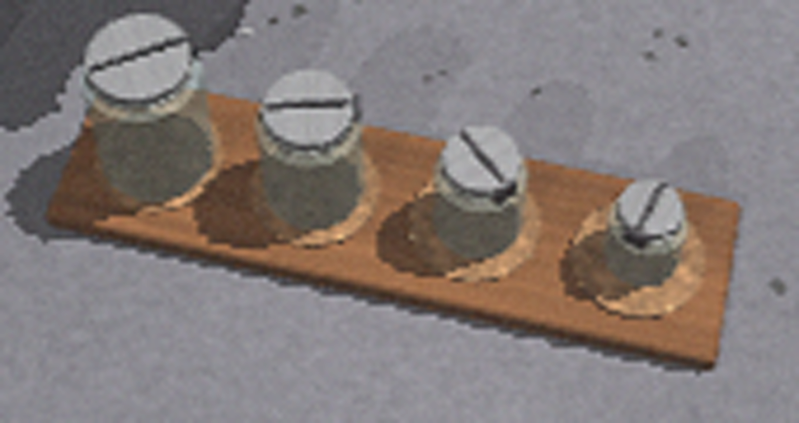

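View pics/t5.png

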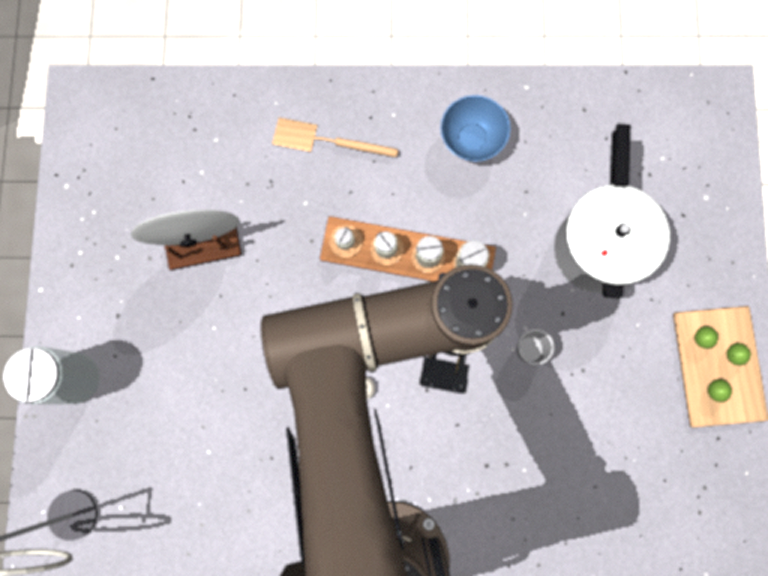

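All four jars stand upright on their pads and the cup looks unmoved. In the scene crop the lids are at XL (138,57), L (309,107), M (483,160) and S (650,207). In the top crop they're at S (157,150), M (301,171), L (458,190) and XL (613,210).

Run:
```python
from loc import *
np.set_printoptions(precision=1,suppress=True)
A=dict(S=(157,150),M=(301,171),L=(458,190),XL=(613,210)); B=dict(S=(650,207),M=(483,160),L=(309,107),XL=(138,57))
for k in A:
  p=PAD[k]; z=18+Z[k]
  print(k,at("top",crop(A[k],5.3,200,130),z)-at("top",crop(T[p],800/225,155,140),18),at("scene",crop(B[k],4.7,160,195),z)-at("scene",crop(C[p],10/3,140,145),18))
```

```text
S [-2.1 -1.2] [-3.   1.7]
M [-2.5  1.6] [-1.5  3.7]
L [-0.5 -0.5] [-2.7  0.2]
XL [0.1 1.2] [-1.8 -0.2]
```

```bash
python3 -c "
from plant import bot
print(bot.close_job())"
```

```text
the job is handed in; nothing more can be done
None
```

All four jars are upright on the cork pads in order of size, and the job is handed in. The largest jar (XL) is on pad 4 next to the pressure cooker, then L on pad 3, M on pad 2 and the smallest (S) on pad 1. The robot's clock read about 39 s at the last check, against the 96 s limit.

- **Set-down:** I lowered each jar in 0.5 mm steps until it touched the pad, then released it. The contact rise was about 3–5 N each time.
- **Centring:** both cameras put every jar within about 4 mm of its pad centre, with a reading error of about 2 mm. The largest offset was M, about 2–4 mm along the row towards pad 1. I didn't correct it.
- **Camera disagreement:** the two cameras differed by about 3–5 mm in x. I averaged them and used the same grip direction for picking and placing, so most of that error should cancel.
- **Steel cup:** I never went near it, and in the last overview picture it appears where it started. I checked that by eye only.
- **At hand-in:** the arm was holding clear of everything with the gripper empty.

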